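Raise the torque setting by four clicks

ROBOT

A 7-joint arm with a two-finger parallel gripper is mounted at the origin on a cart in front of the work surface, level with it; the furniture and walls round the work are solid. World frame = base frame: x ahead of the robot, y to its left, z up, the work surface at z = 0. Lengths are in m, angles in degrees, forces in N, time in s.
With the tool pointing down it reaches from about 0.4 to 0.85 m from the base axis. Payload 4.4 kg.
Tool frame: the origin (TCP) lies at the very end of the fingers, on their centre line; the grasp point (between the pads) lies 19 mm behind it; z points along the fingers, y is the line along which they close (so a half turn about z gives the same grasp; the last joint's range is limited). The gripper opens to 94 mm and grips with 3 to 60 N. Pads are 16 mm wide; open, the fingers measure 119 mm over their backs; the gripper's body (75 mm by 177 mm) begins 78 mm behind the grasp point.
Start: joints at [-79.114, 36.005, 2.206, 86.941, -1.547, 57.084, -1.146], TCP at [0.164, 0.629, 0.205] pointing down, gripper open.
Joint ranges: [-175.42, 175.42], [-21.48, 121.26], [-71.46, 75.88], [10.55, 141.38], [-63.04, 243.04], [13.31, 113.54], [-168.57, 168.57]. Speed limits (degrees/s): [147.25, 147.25, 180, 180, 180, 180, 180].

INTERFACE

Orientations are given as [roll, pitch, yaw] about the fixed x, y, z axes, in that order (R = Rz(yaw) Ry(pitch) Rx(roll)).
In Python, from bench import read_state, snapshot, finish_job gives the robot as it stands. The module is installed in compiled form; this text tells all that it offers.
- The arm moves only by the tool play_rows, never from a script. Its argument "series" is a list of rows, each a list of 7 numbers: the shift along the tool's x, y, z in mm, then the turn, a rotation vector about the tool's x, y, z in degrees, then the opening, from 0 (shut) to 1 (fully open). A call has 1 to 20 rows; each row is the pose to reach, as a shift and turn from the pose commanded when the call began, along the tool's axes at that moment; what a row does not reach only later rows make up. A row lasts 1/12 s, in which the tool goes at most 41.7 mm and 7.16 degrees, less where a joint would pass 70% of its speed; a pose out of reach is approached as far as the arm can. A call with a gripper value outside its range is refused whole. The fingers move at their own pace and stop on an object; "grip_force" is the grip in N (left out, the last holds). Time passes only in rows, so rows that repeat a pose let the fingers close. It gives the time, the measured TCP pose, the force, the opening and the grip force at its end, in the units of the state.
- read_state(): the state, without advancing time (a new reading comes with each control period).
- snapshot(name): name is "scene" or "top" or "wrist"; returns a dict with "image" (420x560x3 uint8, red, green, blue), "vfov" (degrees; the focal length in pixels is half the picture's height over the tangent of half this angle, whatever the lens; pixels are square), "cx", "cy" (the principal point, pixels), "origin" and "orientation" of the camera in the world. Camera axes: x right, y down, z forward; pixel columns grow to the right and rows downward; lengths in m; the calibration is good to about 2 mm. A picture is of the moment at which its call begins. There is no depth.
- finish_job(): hands the job in; it is judged then, once.
The state is a dict: "clock": time; "qpos": joint angles; "qvel": joint speeds; "effort": joint torques, N m; "tool_pos": TCP position; "orientation": TCP orientation; "contact_force": force on the tool from outside, world axes, zero at the start; "torque": the same for the moment, N m; "opening": opening from 0.0 (shut) to 1.0 (fully open); "grasp_force": force on a finger pad.
Only numpy, scipy, OpenCV 4.12 (cv2) and the standard library are available. Lean on these libraries where they do the work, as an engineer would, in place of code of your own. Each camera call takes 0.05 s, during which the arm holds its last target. There are 200 camera calls.

TASK

Raise the torque setting on the grey controller: with a fingertip push the dial's post round clockwise (seen from above) by exactly four clicks from where it stands, never going past the fourth, then press the round set button down with a fingertip and let it come up again. Work gently, do not grip the dial or its post, and leave the loose parts on and around the controller where they are.

Things in the scene. Friction and masses are not known exactly. Their poses are not given: they have to be found in the camera images.
- unit: flat grey torque controller fixed to the bench, 200x130x50 mm (its x, y, z). Origin: centre of its underside, on the bench; x points from the button end towards the dial end, z up. The top is 50 mm above the bench; 15 white ticks on it round the dial, one for each click. A black cable gland sticks out 14 mm from the dial end
- dial_axis (a point): centre of the dial's flat upper face, on its upright turning axis, 62 mm above the bench, 42 mm from the unit's origin along the unit's x. The dial is a black disc 98 mm across, 12 mm thick, with a ribbed rim. It starts in click 0, 1, 2 or 3, so it cannot turn four clicks the wrong way; its upper stop is past click 9
- dial_post (a point): the dial's finger post, the place to push: an upright steel pin 12 mm in diameter (foot ring 17 mm across, 3 mm high) rising 18 mm above the dial face, 36 mm from the axis; it goes round with the dial. This point is on the pin's centre line, 9 mm above the dial face
- dial (a joint): dial angle in rad, grows clockwise seen from above; at 0, near its lower stop, the post lies 60 degrees clockwise of the unit's +x. Clicks every 24 degrees (0.419 rad): 0, 0.419, 0.838 ... A spring holds each click; about 3 N sideways on the post moves it: the push rises as it leaves a click, and just past half way the dial snaps ahead of the finger into the next click and stays
- set_button_top (a point): centre of the top of the set button: a round aluminium push button, 28 mm across, in a black housing at the end of the controller away from the dial, 66 mm from the unit's origin along its -x and 30 mm along its +y; 72 mm above the bench, 10 mm proud of its housing
- set_button (a joint): travel of the set button in m: 0 up, 0.006 fully down; it springs back. Fully down takes 5 N
- nut_1: bright hex nut, 19x22x10 mm, lying on the controller's top beside the dial; leave it there. Origin: centre of its underside. A bystander.
- spark_plug: spark plug lying on the bench, 18x72x16 mm. Origin: centre of its underside. A bystander.
- bearing: ball bearing lying flat on the bench, 47 mm across, 14 mm high. Origin: centre of its underside. A bystander.
- spacer_sleeve: steel sleeve standing on end, 24 mm across, 52 mm high. Origin: centre of its underside. A bystander.
- valve_spring: coil spring standing on end, 28 mm across, 42 mm high. Origin: centre of its underside. A bystander.
- piston_1: piston standing on its skirt, 66 mm across, 54 mm high. Origin: centre of its underside. A bystander.
- wrench_14: combination wrench lying on the bench, 30x199x8 mm. Origin: centre of its underside. A bystander.

How it is judged (in metres and radians):
On the way, in this order (a step that is already met when the one before it is completed fails the run):
1. the dial rests in the fourth click clockwise from its start (distance of dial_post from where it was at the start of the episode between 0.0505 and 0.0565 m and value of joint dial above 1.5 rad and velocity of joint dial between -0.1 and 0.1 rad/s), for 0.2 s.
2. the set button is pressed, the dial still in the fourth click (distance of dial_post from where it was at the start of the episode between 0.0505 and 0.0565 m and value of joint dial above 1.5 rad and value of joint set_button above 0.004 m), for 0.05 s.
At the end, for the whole second after the job is handed in: The dial rests in the fourth click clockwise of its start (its post 53.5 mm, give or take 3 mm, straight from where it began, which is about 0.12 rad either way), and the set button, once pressed at least 4 mm after that, is up again (distance of dial_post from where it was at the start of the episode between 0.0505 and 0.0565 m and value of joint dial above 1.5 rad and value of joint set_button below 0.0015 m); the robot touches nothing.
It fails at once if the dial is turned past the fourth click (distance of dial_post from where it was at the start of the episode above 0.06 m).
It fails at once if the dial is squeezed or pushed with more than 30 N (contact force between the fingers and dial above 30 N).
It fails at once if the set button is rammed with more than 40 N (contact force between the fingers and set_button above 40 N).
It fails at once if one of the loose parts is lifted or moved by more than 20 mm (distance of any of nut_1, spark_plug, bearing, spacer_sleeve, valve_spring, piston_1, wrench_14 from where it was at the start of the episode above 0.02 m).
It also fails if it takes over 72 s, if anything falls off the work surface, if the arm or the gripper's body presses on something with over 40 N, if the wrist force passes 120 N, or if a joint passes its speed limit or range.

## Working session

There is one attempt and no reset: what is moved stays moved. The work goes in short steps, Python scripts to look and compute and a tool call to move; the robot and the scene stay as the last step left them, time stands still between calls to the robot, and variables do not carry over. Pictures are saved under pics/ and viewed, at most 10 in all, crops included, and the job is handed in when it is done.

Besides the shell and the picture viewer there is one more tool, called after "Emit:" as name([rows], argument=value, ...), one row to a line, values as JSON. play_rows: Moves the arm, as the interface text tells. Its arguments: {"type":"object","properties":{"series":{"type":"array","items":{"type":"array","items":{"type":"number"}}},"grip_force":{"type":"number"}},"required":["series"]}

```bash
mkdir -p pics; cat > h.py <<'E'
import numpy as np, cv2
from scipy.spatial.transform import Rotation as R
from bench import read_state, snapshot, finish_job
def snap(n,f):
    s=snapshot(n); cv2.imwrite('pics/'+f,s['image'][:,:,::-1]); 
    import pickle; pickle.dump(s,open('pics/'+f+'.pkl','wb')); return s
def rot(s):
    o=np.array(s['orientation'],float)
    return o if o.shape==(3,3) else R.from_euler('xyz',o,degrees=True).as_matrix()
def ray(s,u,v,z):
    f=s['image'].shape[0]/2/np.tan(np.radians(s['vfov']/2))
    d=rot(s)@np.array([(u-s['cx'])/f,(v-s['cy'])/f,1]); o=np.array(s['origin'])
    return o+d*(z-o[2])/d[2]
def proj(s,p):
    f=s['image'].shape[0]/2/np.tan(np.radians(s['vfov']/2))
    c=rot(s).T@(np.array(p)-s['origin']); return s['cx']+f*c[0]/c[2], s['cy']+f*c[1]/c[2]
E
python3 - <<'E'
from h import *
for n in('top','scene'):
    s=snap(n,n+'0.png'); print({k:v for k,v in s.items() if k!='image'})
print(read_state())
E
```

```text
{'vfov': 50.51052274645505, 'cx': 286.10696909454157, 'cy': 219.83043540073584, 'origin': array([ 0.33665539, -0.3275361 ,  0.89888191]), 'orientation': array([-168.2952635 ,   -0.34269587,  -88.66995777])}
{'vfov': 48.66554956203909, 'cx': 280.48767659840473, 'cy': 207.55539067847022, 'origin': array([ 0.17323968, -1.08602151,  0.45593288]), 'orientation': array([-114.14790489,    0.84481331,  -24.54496848])}
{'clock': 0.1, 'qpos': array([-79.11246545,  36.05194539,   2.2031234 ,  86.98805235,
        -1.54711429,  57.08310195,  -1.14604466]), 'qvel': array([-0.003577  , -0.10429826,  0.10163177, -0.08918363, -0.0119292 ,
       -0.09590592, -0.03342593]), 'effort': array([ 2.75058024e-03, -5.50785542e+01,  1.14689011e+00, -1.87116373e+01,
       -5.23331494e-02,  1.93128968e-02,  5.83709721e-05]), 'tool_pos': array([0.1643052 , 0.62829875, 0.20467748]), 'orientation': array([-1.79906587e+02,  9.17627729e-04,  1.65341933e+02]), 'contact_force': array([ 0.78567886, -1.48083636, -0.02927521]), 'torque': array([-0.00579892, -0.02522496,  0.00965944]), 'grasp_force': 0.0, 'opening': 0.9988391956412539}
```

View pics/top0.png

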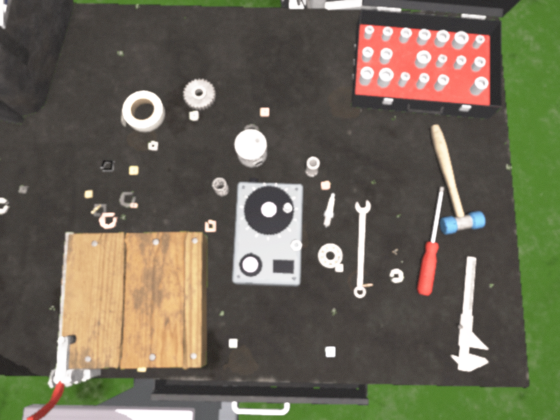

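View pics/scene0.png

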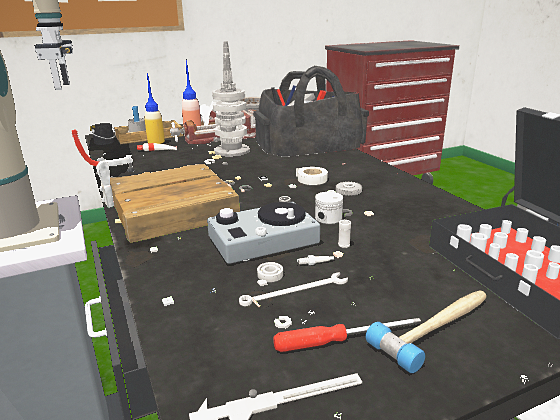

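The top view shows the controller at about (268,233): dial at (268,210), post at (288,209), button at (250,265) and nut at (296,245). The scene view shows the wooden box beside it.

```bash
python3 - <<'E'
import pickle
from h import *
s=pickle.load(open('pics/top0.png.pkl','rb')); im=s['image'][:,:,::-1]
c=cv2.resize(im[170:295,200:345],None,fx=4.5,fy=4.5,interpolation=cv2.INTER_CUBIC); cv2.imwrite('pics/c0.png',c)
g=cv2.cvtColor(s['image'],cv2.COLOR_RGB2GRAY)
# dark disc, and grey unit
sub=g.copy()
for nm,m in(('unit',cv2.inRange(g,110,215)),):
    k=np.zeros_like(m);k[175:292,228:308]=m[175:292,228:308]
    cs=cv2.findContours(k,0,2)[0]; c=max(cs,key=cv2.contourArea); r=cv2.minAreaRect(cv2.convexHull(c)); print(nm,r)
    b=cv2.boxPoints(r); P=np.array([ray(s,u+.0,v+.0,.05) for u,v in b]); print(P, [np.linalg.norm(P[i]-P[i-1]) for i in range(4)],P.mean(0))
print('post',ray(s,288,209,.08),'axis',ray(s,268.5,210,.062),'button',ray(s,250,265,.072))
print('crate',[ray(s,u,v,.08) for u,v in((208,232),(208,367))],'unit UL')
E
```

```text
unit ((268.3722839355469, 233.29847717285156), (68.56094360351562, 103.2851791381836), 3.1798300743103027)
[[ 0.38821563 -0.22773819  0.05      ]
 [ 0.59119345 -0.22931474  0.05      ]
 [ 0.58675023 -0.36517355  0.05      ]
 [ 0.38414312 -0.35726322  0.05      ]] [np.float64(0.12958903464121324), np.float64(0.20298394617860027), np.float64(0.13593144699277493), np.float64(0.20276146268948145)] [ 0.48757561 -0.29487242  0.05      ]
post [ 0.52734531 -0.3315834   0.08      ] axis [ 0.52863304 -0.29412483  0.062     ] button [ 0.4207588  -0.26345975  0.072     ]
crate [array([ 0.4796304, -0.1833216,  0.08     ]), array([ 0.23911176, -0.19747023,  0.08      ])] unit UL
```

View pics/c0.png

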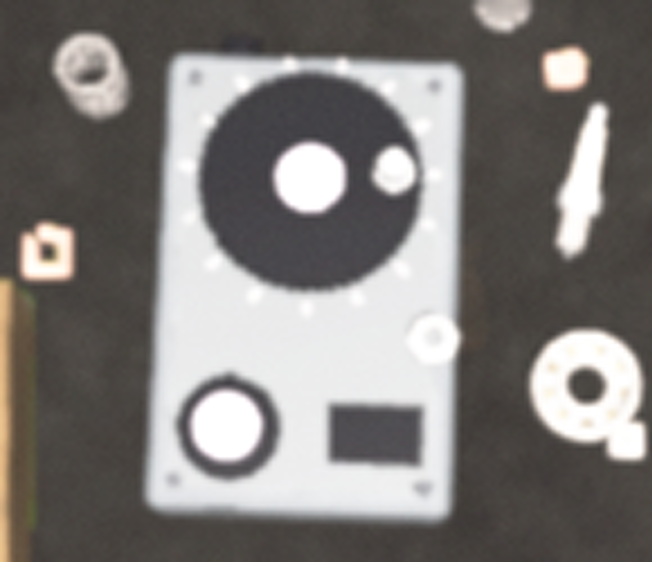

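The crop confirms the layout. The dial centre is at crop (310,178) and the post at (394,172), about 84° clockwise of the unit's x, so it stands at click 1 and the target is 180°. Next I plan the approach.

```bash
cat >> h.py <<'E'
def rows(targets):
    "targets: list of (x,y,z,yaw); prints mm/deg shifts in the present tool frame"
    st=read_state(); p=np.array(st['tool_pos']); M=R.from_euler('xyz',st['orientation'],degrees=True)
    for x,y,z,w in targets:
        d=M.inv().apply(np.array([x,y,z])-p)*1000
        t=(M.inv()*R.from_euler('xyz',[180,0,w],degrees=True)).as_rotvec(degrees=True)
        print(np.round(d,1).tolist(),np.round(t,1).tolist())
    print('now',p.round(4),np.round(st['orientation'],1))
E
python3 - <<'E'
import pickle
from h import *
s=pickle.load(open('pics/scene0.png.pkl','rb'))
for u,v in((230,152),(155,145),(65,85)): print(ray(s,u,v,0))
print(ray(s,230,45,0.3))
print('crate top?',proj(s,(0.24,-.19,.0)),proj(s,(0.24,-.19,.08)))
rows([(0.32,0.45,.25,150),(0.45,0.2,.26,150),(0.47,-0.1,.26,160),(0.48,-0.29,.27,180)])
E
```

```text
[ 6.26397771e-01  3.22527067e-01 -5.55111512e-17]
[ 4.19390096e-01  5.20391484e-01 -5.55111512e-17]
[ 1.72113795e-01  2.08308795e+00 -5.55111512e-17]
[0.77248601 0.69513384 0.3       ]
crate top? (np.float64(132.6794221634934), np.float64(244.12917592891327)) (np.float64(126.85624265962696), np.float64(208.766312552173))
[-195.7, -133.2, -45.1] [-0.1, 0.0, 15.3]
[-384.8, -342.2, -54.8] [-0.1, 0.0, 15.3]
[-480.0, -627.3, -54.3] [-0.1, 0.0, 5.3]
[-537.8, -808.6, -64.0] [-0.1, -0.0, -14.7]
now [0.1643 0.6283 0.2047] [-179.9    0.   165.3]
```

```bash
python3 - <<'E'
from h import *
rows([(0.25,0.42,.29,150),(0.38,0.20,.29,150),(0.44,0,.29,150),(0.45,-0.2,.29,165)])
E
```

```text
[-135.6, -180.0, -85.0] [-0.1, 0.0, 15.3]
[-317.1, -359.9, -84.7] [-0.1, 0.0, 15.3]
[-425.7, -538.2, -84.4] [-0.1, 0.0, 15.3]
[-486.0, -729.2, -84.1] [-0.1, 0.0, 0.3]
now [0.1643 0.6283 0.2047] [-179.9    0.   165.3]
```

Emit:
play_rows([
  [0,0,-40,0,0,0,1],
  [0,0,-80,0,0,0,0],
  [-136,-180,-85,0,0,15,0],
  [-136,-180,-85,0,0,15,0],
  [-136,-180,-85,0,0,15,0],
  [-136,-180,-85,0,0,15,0],
  [-136,-180,-85,0,0,15,0],
  [-136,-180,-85,0,0,15,0],
  [-317,-360,-85,0,0,15,0],
  [-317,-360,-85,0,0,15,0],
  [-317,-360,-85,0,0,15,0],
  [-317,-360,-85,0,0,15,0],
  [-317,-360,-85,0,0,15,0],
  [-317,-360,-85,0,0,15,0],
  [-426,-538,-85,0,0,15,0],
  [-426,-538,-85,0,0,15,0],
  [-426,-538,-85,0,0,15,0],
  [-426,-538,-85,0,0,15,0],
  [-426,-538,-85,0,0,15,0],
  [-426,-538,-85,0,0,15,0],
])

```text
clock: 1.77
tool_pos: [0.4416, -0.0071, 0.2908]
orientation: [-179.9, 0.2, 149.8]
contact_force: [0.0, 0.3, -0.3]
opening: -0.0
grasp_force: 0.0
```

```bash
python3 - <<'E'
from h import *
rows([(0.50,-0.24,.29,180)])
E
```

```text
[-167.7, -171.8, 1.8] [-0.2, 0.2, -30.2]
now [ 0.4416 -0.0071  0.2908] [-179.9    0.2  149.8]
```

Emit:
play_rows([
  [-168,-172,20,0,0,-30,0],
  [-168,-172,20,0,0,-30,0],
  [-168,-172,20,0,0,-30,0],
  [-168,-172,20,0,0,-30,0],
  [-168,-172,20,0,0,-30,0],
  [-168,-172,20,0,0,-30,0],
  [-168,-172,20,0,0,-30,0],
  [-168,-172,20,0,0,-30,0],
])

```text
clock: 2.43
tool_pos: [0.5008, -0.2368, 0.2695]
orientation: [-179.9, -0.1, 180.0]
contact_force: [-0.1, 0.5, 0.2]
opening: 0.005
grasp_force: 0.0
```

```bash
python3 - <<'E'
from h import *
s=snap('wrist','w0.png'); print({k:v for k,v in s.items() if k!='image'}); print(read_state()['tool_pos'],proj(s,(.5286,-.294,.062)))
E
```

```text
{'vfov': 67.6541182912363, 'cx': 282.39753590909874, 'cy': 208.46473479824493, 'origin': array([ 0.42657589, -0.23607474,  0.44947026]), 'orientation': array([1.65139162e+02, 1.53107462e-01, 8.99552291e+01])}
[ 0.50072155 -0.23353131  0.26958144] (np.float64(237.98349258959792), np.float64(207.87106551726313))
```

View pics/w0.png

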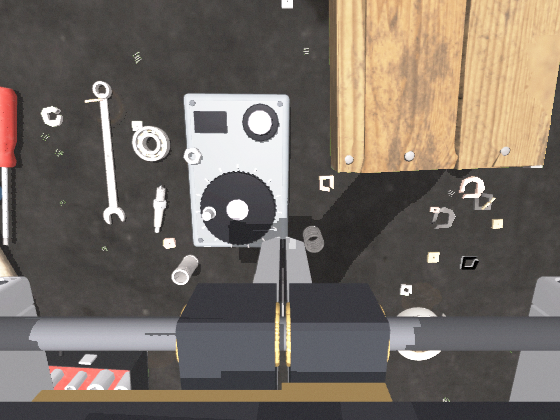

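The wrist view shows the dial near (238,208), the post at (208,214), the button at (260,122), and the nut at (193,156). The prediction for the dial axis is within a pixel.

```bash
python3 - <<'E'
import pickle
from h import *
s=pickle.load(open('pics/w0.png.pkl','rb')); g=cv2.cvtColor(s['image'],cv2.COLOR_RGB2GRAY)
def blobs(m,x0,x1,y0,y1,amin):
    k=np.zeros_like(m);k[y0:y1,x0:x1]=m[y0:y1,x0:x1]
    for c in cv2.findContours(k,0,2)[0]:
        if cv2.contourArea(c)>amin:
            M=cv2.moments(c); yield M['m10']/M['m00'],M['m01']/M['m00'],M['m00'],cv2.boundingRect(c)
w=cv2.inRange(g,200,255)
for n,b,z in(('post/cap',(200,250,198,222),.08),('button',(245,278,108,138),.072)):
    for u,v,a,r in blobs(cv2.inRange(g,140,255) if n!='button' else w,*b,30): print(n,u,v,a,r,ray(s,u,v,z))
d=cv2.inRange(g,0,75)
for u,v,a,r in blobs(d,196,282,166,222,300): print('disc',u,v,a,r)
# disc left/right on row 208 & top
print(g[208,190:285]); print(g[160:180,238])
print('L/R',ray(s,199.5,208,.062),ray(s,277,208,.062),'top',ray(s,238,170,.062))
c=cv2.resize(s['image'][85:255,175:300,::-1],None,fx=3.5,fy=3.5,interpolation=cv2.INTER_CUBIC); cv2.imwrite('pics/c1.png',c)
E
```

```text
post/cap 207.43257820927724 213.5663430420712 154.5 (200, 206, 16, 16) [ 0.53107745 -0.32904502  0.08      ]
post/cap 236.95982142857142 209.44543650793648 336.0 (226, 199, 23, 21) [ 0.52584869 -0.29263365  0.08      ]
button 259.3680904522613 121.96608040201005 398.0 (248, 111, 24, 23) [ 0.42279861 -0.26382691  0.072     ]
disc 239.2376011255716 198.42203071872433 2843.0 (200, 171, 76, 51)
[ 99 216 228 236 241 238 236 233 234 228  67  65  66  74 162 255 255 255
 252 253 255 255 255 248  89  68  65  64  68  66  68  69  69  66  64  68
 156 255 255 255 255 255 255 255 255 255 255 255 255 255 255 255 255 255
 255 255 255 255  80  67  68  68  67  62  66  69  70  67  69  68  69  67
  66  66  64  69  66  70  66  68  68  68  66  67  54 101 235 236 236 236
 236 238 238 239 232]
[242 243 242 243 251 250 251 255 163 242 235  34  61  79  77  79  77  75
  74  74]
L/R [ 0.52876679 -0.34327207  0.062     ] [ 0.52877438 -0.24409239  0.062     ] top [ 0.48006443 -0.29217666  0.062     ]
```

View pics/c1.png

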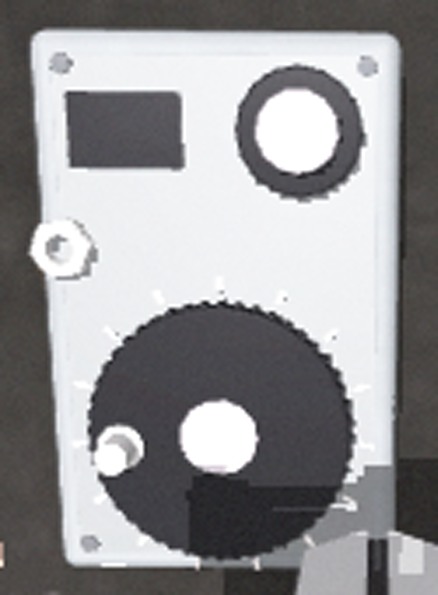

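```bash
cat >> h.py <<'E'
AX=np.array([.529,-.2935])
def P(a,d,z=.069):
    a_=np.radians(a); r=np.array([np.cos(a_),-np.sin(a_)]); t=np.array([-np.sin(a_),-np.cos(a_)])
    c=AX+.036*r-d*.001*t; return (*c,z,np.degrees(np.arctan2(t[1],t[0]))%360)
E
python3 - <<'E'
from h import *
rows([P(84,26,.12),P(84,26,.069)])
E
```

```text
[-58.0, -93.2, 149.5] [0.0, -0.1, -5.9]
[-58.0, -93.2, 200.5] [0.0, -0.1, -5.9]
now [ 0.5007 -0.2335  0.2696] [ 1.800e+02 -1.000e-01 -1.799e+02]
```

Emit:
play_rows([
  [-58,-93,60,0,0,-6,0],
  [-58,-93,60,0,0,-6,0],
  [-58,-93,60,0,0,-6,0],
  [-58,-93,60,0,0,-6,0],
  [-58,-93,60,0,0,-6,0],
  [-58,-93,90,0,0,-6,0],
  [-58,-93,120,0,0,-6,0],
  [-58,-93,150,0,0,-6,0],
  [-58,-93,150,0,0,-6,0],
  [-58,-93,150,0,0,-6,0],
])

```text
clock: 3.32
tool_pos: [0.5597, -0.3218, 0.1209]
orientation: [179.9, -0.1, -173.5]
contact_force: [-0.2, -0.4, 0.7]
opening: 0.005
grasp_force: 0.0
```

```bash
python3 - <<'E'
from h import *
rows([P(84,26,.069)])
s=snap('wrist','w1.png')
print('post',proj(s,(*P(84,0)[:2],.08)),'tip',proj(s,read_state()['tool_pos']))
E
```

```text
[1.6, -4.8, 51.9] [0.1, -0.1, 0.5]
now [ 0.5597 -0.3218  0.1209] [ 1.799e+02 -1.000e-01 -1.735e+02]
post (np.float64(275.82751672358864), np.float64(192.28051478553397)) tip (np.float64(279.52535533590816), np.float64(252.4553432028654))
```

View pics/w1.png

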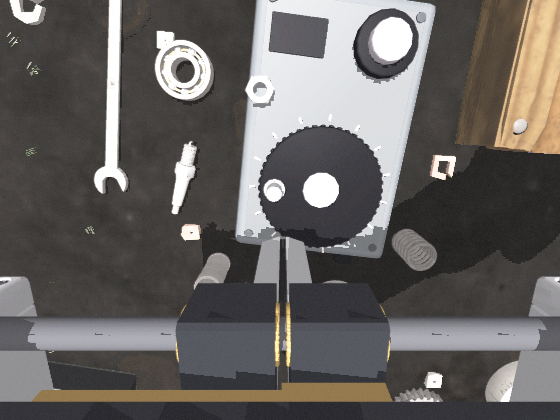

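The post shows at (274,189), where predicted; the fingertip is behind it at about (285,240). I let the arm settle while lowering, still behind the post.

Emit:
play_rows([
  [0,0,0,0,0,0,0],
  [0,0,0,0,0,0,0],
  [0,0,0,0,0,0,0],
  [0,0,0,0,0,0,0],
  [0,0,0,0,0,0,0],
  [0,0,0,0,0,0,0],
])

```text
clock: 3.87
tool_pos: [0.5599, -0.3248, 0.1207]
orientation: [-180.0, 0.0, -173.7]
contact_force: [0.3, -0.2, -0.4]
opening: 0.007
grasp_force: 0.0
```

```bash
python3 - <<'E'
from h import *
rows([P(84,26,.069)])
E
```

```text
[1.5, -1.6, 51.7] [-0.0, 0.0, 0.3]
now [ 0.5599 -0.3248  0.1207] [-180.     0.  -173.7]
```

Emit:
play_rows([
  [1,-2,10,0,0,0,0],
  [1,-2,20,0,0,0,0],
  [1,-2,30,0,0,0,0],
  [1,-2,38,0,0,0,0],
  [1,-2,44,0,0,0,0],
  [1,-2,48,0,0,0,0],
  [1,-2,51,0,0,0,0],
  [1,-2,51,0,0,0,0],
  [1,-2,51,0,0,0,0],
  [1,-2,51,0,0,0,0],
])

```text
clock: 4.7
tool_pos: [0.5594, -0.327, 0.0699]
orientation: [-180.0, 0.0, -173.7]
contact_force: [-0.5, 1.2, -0.4]
opening: 0.012
grasp_force: 0.0
```

```bash
python3 - <<'E'
from h import *
rows([P(84,20)]+[P(a,14) for a in range(84,124,4)])
E
```

```text
[6.7, 0.5, 0.9] [-0.0, 0.0, 0.3]
[12.7, 0.5, 0.9] [-0.0, 0.0, 0.3]
[15.3, -0.3, 0.9] [-0.0, 0.0, 4.3]
[17.9, -1.0, 0.9] [-0.0, 0.0, 8.3]
[20.5, -1.5, 0.9] [-0.0, 0.0, 12.3]
[23.2, -1.9, 0.9] [-0.0, 0.0, 16.3]
[25.9, -2.0, 0.9] [-0.0, 0.0, 20.3]
[28.6, -1.9, 0.9] [-0.0, 0.0, 24.3]
[31.3, -1.7, 0.9] [-0.0, 0.0, 28.3]
[34.0, -1.3, 0.8] [-0.0, 0.0, 32.3]
[36.6, -0.7, 0.8] [-0.0, 0.0, 36.3]
now [ 0.5594 -0.327   0.0699] [-180.     0.  -173.7]
```

Emit:
play_rows([
  [3,0,1,0,0,0,0],
  [6,0,1,0,0,0,0],
  [9,0,1,0,0,0,0],
  [11,0,1,0,0,0,0],
  [12.5,0,1,0,0,0,0],
  [14,0,1,0,0,2,0],
  [15.3,0,1,0,0,4,0],
  [16.6,-0.6,1,0,0,6,0],
  [17.9,-1,1,0,0,8,0],
  [19.2,-1.2,1,0,0,10,0],
  [20.5,-1.5,1,0,0,12,0],
  [21.8,-1.7,1,0,0,14,0],
  [23.2,-1.9,1,0,0,16,0],
  [23.2,-1.9,1,0,0,16,0],
  [23.2,-1.9,1,0,0,16,0],
  [23.2,-1.9,1,0,0,16,0],
])

```text
clock: 6.03
tool_pos: [0.5363, -0.3311, 0.0684]
orientation: [180.0, -0.0, 170.4]
contact_force: [0.8, -0.1, 0.4]
opening: 0.003
grasp_force: 0.0
```

```bash
cat >> h.py <<'E'
def ang(f,name='top'):
    "post angle (deg cw of world x) from blob on dark dial, top or wrist view"
    s=snap(name,f); g=cv2.cvtColor(s['image'],cv2.COLOR_RGB2GRAY); out=[]
    for c in cv2.findContours(cv2.inRange(g,140,255),0,2)[0] if 0 else cv2.findContours(cv2.inRange(g,140,255),1,2)[0]:
        if cv2.contourArea(c)<15: continue
        M=cv2.moments(c); p=ray(s,M['m10']/M['m00'],M['m01']/M['m00'],.075)[:2]-AX
        if np.hypot(*p)<.05: out.append((round(-np.degrees(np.arctan2(p[1],p[0])),1),round(np.hypot(*p)*1000,1),cv2.contourArea(c)))
    print(out); return s
E
python3 - <<'E'
from h import *
s=ang('w2.png','wrist'); t=ang('t2.png','top')
def cr(s,x=80):
    u,v=map(int,proj(s,(*AX,.062))); k=s['image'][max(v-x,0):v+x,max(u-x,0):u+x,::-1]; return cv2.resize(k,(400,400),interpolation=cv2.INTER_CUBIC)
cv2.imwrite('pics/c2.png',np.hstack([cr(s,100),cr(t,45)]))
E
```

```text
[(np.float64(86.0), np.float64(26.7), 19.5), (np.float64(107.7), np.float64(37.5), 420.5), (np.float64(136.6), np.float64(4.3), 1378.0)]
[(np.float64(109.5), np.float64(37.0), 54.0), (np.float64(-76.2), np.float64(3.2), 172.0)]
```

View pics/c2.png

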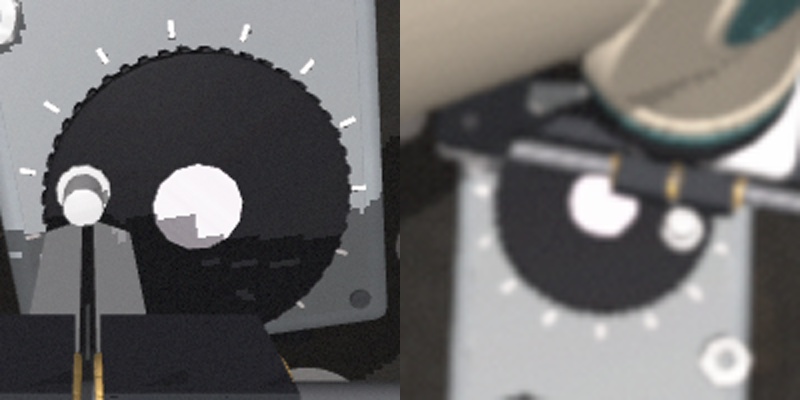

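The first click has snapped to 108°: in both halves the post stands just ahead of the finger. The same finger steps continue to 148°.

```bash
python3 - <<'E'
from h import *
rows([P(a,14) for a in range(100,149,3)])
E
```

```text
[-0.3, -0.2, -0.6] [0.0, -0.0, 0.4]
[1.7, -0.9, -0.6] [0.0, -0.0, 3.4]
[3.6, -1.4, -0.6] [0.0, -0.0, 6.4]
[5.6, -1.9, -0.6] [0.0, -0.0, 9.4]
[7.5, -2.3, -0.6] [0.0, -0.0, 12.4]
[9.6, -2.5, -0.6] [0.0, -0.0, 15.4]
[11.6, -2.7, -0.6] [0.0, -0.0, 18.4]
[13.6, -2.7, -0.6] [0.0, -0.0, 21.4]
[15.6, -2.7, -0.6] [0.0, -0.0, 24.4]
[17.6, -2.5, -0.6] [0.0, -0.0, 27.4]
[19.6, -2.2, -0.6] [0.0, -0.0, 30.4]
[21.6, -1.9, -0.6] [0.0, -0.0, 33.4]
[23.6, -1.4, -0.6] [0.0, -0.0, 36.4]
[25.5, -0.8, -0.6] [0.0, -0.0, 39.4]
[27.4, -0.1, -0.6] [0.0, -0.0, 42.4]
[29.3, 0.6, -0.6] [0.0, -0.0, 45.4]
[31.1, 1.5, -0.6] [0.0, -0.0, 48.4]
now [ 0.5363 -0.3312  0.0684] [180.   -0.  170.4]
```

Emit:
play_rows([
  [1.7,-0.9,-0.6,0,0,3,0],
  [3.6,-1.4,-0.6,0,0,6,0],
  [5.6,-1.9,-0.6,0,0,9,0],
  [7.5,-2.3,-0.6,0,0,12,0],
  [9.6,-2.5,-0.6,0,0,15,0],
  [11.6,-2.7,-0.6,0,0,18,0],
  [13.6,-2.7,-0.6,0,0,21,0],
  [15.6,-2.7,-0.6,0,0,24,0],
  [15.6,-2.7,-0.6,0,0,24,0],
  [15.6,-2.7,-0.6,0,0,24,0],
  [17.6,-2.5,-0.6,0,0,27,0],
  [19.6,-2.2,-0.6,0,0,30,0],
  [21.6,-1.9,-0.6,0,0,33,0],
  [23.6,-1.4,-0.6,0,0,36,0],
  [25.5,-0.8,-0.6,0,0,39,0],
  [27.4,-0.1,-0.6,0,0,42,0],
  [29.3,0.6,-0.6,0,0,45,0],
  [31.1,1.5,-0.6,0,0,48,0],
  [31.1,1.5,-0.6,0,0,48,0],
  [31.1,1.5,-0.6,0,0,48,0],
])

```text
clock: 7.8
tool_pos: [0.5061, -0.3245, 0.069]
orientation: [180.0, 0.0, 122.5]
contact_force: [-1.1, 1.3, -0.4]
opening: 0.004
grasp_force: 0.0
```

```bash
python3 - <<'E'
from h import *
s=ang('w3.png','wrist'); t=ang('t3.png','top')
rows([P(a,14) for a in range(148,175,2)])
E
```

```text
[(np.float64(-161.9), np.float64(2.8), 1367.0), (np.float64(128.3), np.float64(37.7), 2316.0), (np.float64(-67.3), np.float64(47.6), 15.0)]
[(np.float64(-165.5), np.float64(21.3), 895.0)]
[0.3, -0.1, 0.1] [0.0, 0.0, 0.4]
[1.5, -0.5, 0.1] [0.0, 0.0, 2.4]
[2.8, -1.0, 0.1] [0.0, 0.0, 4.4]
[4.1, -1.3, 0.1] [0.0, 0.0, 6.4]
[5.4, -1.6, 0.1] [0.0, 0.0, 8.4]
[6.7, -1.9, 0.1] [0.0, 0.0, 10.4]
[8.1, -2.1, 0.1] [0.0, 0.0, 12.4]
[9.4, -2.3, 0.1] [0.0, 0.0, 14.4]
[10.7, -2.5, 0.1] [0.0, 0.0, 16.4]
[12.1, -2.6, 0.1] [0.0, 0.0, 18.4]
[13.4, -2.6, 0.1] [0.0, 0.0, 20.4]
[14.8, -2.6, 0.1] [0.0, 0.0, 22.4]
[16.1, -2.5, 0.1] [0.0, 0.0, 24.4]
[17.5, -2.4, 0.1] [0.0, 0.0, 26.4]
now [ 0.5061 -0.3246  0.0691] [180.    0.  122.4]
```

```bash
cat >> h.py <<'E'
def cr(s,x,out,k=800):
    u,v=map(int,proj(s,(*AX,.062))); c=s['image'][max(v-x,0):v+x,max(u-x,0):u+x,::-1]; cv2.imwrite(out,cv2.resize(c,(600,600),interpolation=cv2.INTER_CUBIC))
    f=600/(2*x); print({a:tuple(np.round([(q[0]-u+x)*f,(q[1]-v+x)*f])) for a in(132,156,180,204) for q in[proj(s,(*P(a,0)[:2],.08))]})
E
python3 - <<'E'
import pickle
from h import *
cr(pickle.load(open('pics/w3.png.pkl','rb')),110,'pics/c3.png')
E
```

```text
{132: (np.float64(150.0), np.float64(371.0)), 156: (np.float64(146.0), np.float64(304.0)), 180: (np.float64(171.0), np.float64(239.0)), 204: (np.float64(224.0), np.float64(187.0))}
```

View pics/c3.png

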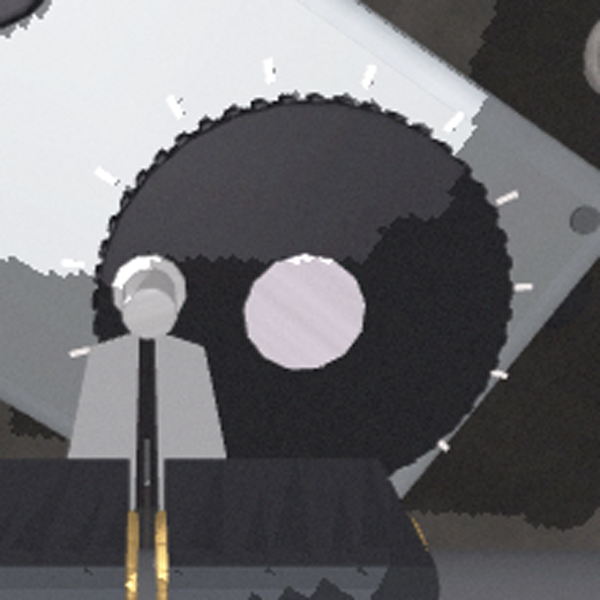

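The post top is at crop (150,310), against the predicted (146,304) for 156°, so the dial is in the third click. Now the last click: the finger goes to 172° contact and no further.

Emit:
play_rows([
  [1.5,-0.5,0,0,0,2,0],
  [2.8,-1,0,0,0,4,0],
  [4.1,-1.3,0,0,0,6,0],
  [5.4,-1.6,0,0,0,8,0],
  [6.7,-1.9,0,0,0,10,0],
  [8.1,-2.1,0,0,0,12,0],
  [9.4,-2.3,0,0,0,14,0],
  [10.7,-2.5,0,0,0,16,0],
  [12.1,-2.6,0,0,0,18,0],
  [13.4,-2.6,0,0,0,20,0],
  [14.8,-2.6,0,0,0,22,0],
  [16,-2.5,0,0,0,24,0],
  [16,-2.5,0,0,0,24,0],
  [16,-2.5,0,0,0,24,0],
  [16,-2.5,0,0,0,24,0],
  [16,-2.5,0,0,0,24,0],
])

```text
clock: 9.23
tool_pos: [0.4952, -0.3125, 0.0691]
orientation: [180.0, 0.0, 98.4]
contact_force: [-1.1, 0.4, 1.0]
opening: 0.006
grasp_force: 0.0
```

```bash
python3 - <<'E'
from h import *
s=ang('w4.png','wrist'); cr(s,110,'pics/c4.png'); rows([P(172,14),P(172,30),P(172,30,.12)])
E
```

```text
[(np.float64(-120.7), np.float64(2.7), 1369.5), (np.float64(152.0), np.float64(38.2), 2383.0), (np.float64(-43.3), np.float64(48.1), 20.5)]
{132: (np.float64(183.0), np.float64(429.0)), 156: (np.float64(151.0), np.float64(372.0)), 180: (np.float64(147.0), np.float64(305.0)), 204: (np.float64(172.0), np.float64(239.0))}
[0.1, 0.1, 0.1] [0.0, 0.0, 0.4]
[-15.9, -0.0, 0.1] [0.0, 0.0, 0.4]
[-15.9, -0.0, -50.9] [0.0, 0.0, 0.4]
now [ 0.4952 -0.3125  0.0691] [180.    0.   98.4]
```

View pics/c4.png

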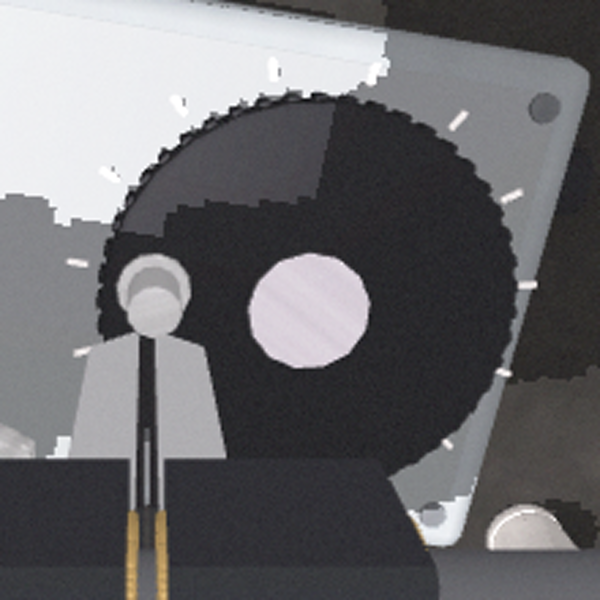

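The post top is at (155,310), against the predicted (147,305) for 180°, so the dial is in the fourth click. Now I retreat, rise and go above the button.

Emit:
play_rows([
  [-5,0,0,0,0,0,0],
  [-10,0,0,0,0,0,0],
  [-16,0,0,0,0,0,0],
  [-16,0,0,0,0,0,0],
  [-16,0,-15,0,0,0,0],
  [-16,0,-35,0,0,0,0],
  [-16,0,-50,0,0,0,0],
  [-16,0,-50,0,0,0,0],
  [-16,0,-50,0,0,0,0],
  [-16,0,-50,0,0,0,0],
])

```text
clock: 10.12
tool_pos: [0.4972, -0.3277, 0.1183]
orientation: [-180.0, -0.1, 98.3]
contact_force: [0.3, -0.0, -0.2]
opening: 0.002
grasp_force: 0.0
```

```bash
python3 - <<'E'
from h import *
ang('w5.png','wrist'); ang('t5.png'); rows([(.4215,-.2635,.11,90)])
E
```

```text
[(np.float64(-178.9), np.float64(34.9), 352.0), (np.float64(-129.6), np.float64(1.0), 941.0)]
[(np.float64(121.6), np.float64(41.7), 563.0), (np.float64(82.6), np.float64(44.5), 196.5)]
[74.4, -65.4, 8.2] [-0.1, -0.1, 8.3]
now [ 0.497  -0.3276  0.118 ] [-1.799e+02 -1.000e-01  9.830e+01]
```

Emit:
play_rows([
  [20,-18,0,0,0,2,0],
  [40,-35,0,0,0,5,0],
  [60,-52,4,0,0,8,0],
  [74,-65,8,0,0,8,0],
  [74,-65,8,0,0,8,0],
  [74,-65,8,0,0,8,0],
  [74,-65,8,0,0,8,0],
  [74,-65,8,0,0,8,0],
  [74,-65,8,0,0,8,0],
  [74,-65,8,0,0,8,0],
  [74,-65,8,0,0,8,0],
])

```text
clock: 11.13
tool_pos: [0.4227, -0.2648, 0.111]
orientation: [180.0, 0.0, 90.3]
contact_force: [0.0, -0.8, 0.4]
opening: 0.003
grasp_force: 0.0
```

```bash
python3 - <<'E'
from h import *
rows([(.4215,-.2635,.074,90),(.4215,-.2635,.0655,90)])
E
```

```text
[1.4, -1.2, 37.0] [0.0, 0.0, 0.3]
[1.4, -1.2, 45.5] [0.0, 0.0, 0.3]
now [ 0.4227 -0.2648  0.111 ] [180.    0.   90.3]
```

Press slowly and hold, without lifting yet, so I can read the depth and force.

Emit:
play_rows([
  [1,-1,15,0,0,0,0],
  [1,-1,28,0,0,0,0],
  [1,-1,34,0,0,0,0],
  [1,-1,37,0,0,0,0],
  [1,-1,39,0,0,0,0],
  [1,-1,41,0,0,0,0],
  [1,-1,43,0,0,0,0],
  [1,-1,44.5,0,0,0,0],
  [1,-1,45,0,0,0,0],
  [1,-1,45.5,0,0,0,0],
  [1,-1,45.5,0,0,0,0],
  [1,-1,45.5,0,0,0,0],
  [1,-1,45.5,0,0,0,0],
  [1,-1,45.5,0,0,0,0],
])

```text
clock: 12.3
tool_pos: [0.4213, -0.2635, 0.0662]
orientation: [180.0, -0.0, 90.3]
contact_force: [-2.1, 1.2, 8.0]
opening: 0.007
grasp_force: 4.3
```

It is fully down (8 N, tip at 66 mm). Now I release and check.

Emit:
play_rows([
  [0,0,-2,0,0,0,0],
  [0,0,-5,0,0,0,0],
  [0,0,-10,0,0,0,0],
  [0,0,-25,0,0,0,0],
  [0,0,-50,0,0,0,0],
  [0,0,-80,0,0,0,0],
  [0,0,-120,0,0,0,0],
  [0,0,-120,0,0,0,0],
  [0,0,-120,0,0,0,0],
  [0,0,-120,0,0,0,0],
  [0,0,-120,0,0,0,0],
])

```text
clock: 13.22
tool_pos: [0.4211, -0.2625, 0.1846]
orientation: [-179.9, -0.1, 90.4]
contact_force: [-1.2, 0.3, -1.2]
opening: 0.004
grasp_force: 0.0
```

```bash
python3 - <<'E'
from h import *
s=ang('w6.png','wrist'); ang('t6.png'); ang('s6.png','scene'); print(read_state()['contact_force'])
E
```

```text
[(np.float64(-178.2), np.float64(36.1), 233.5), (np.float64(-135.8), np.float64(3.8), 518.5)]
[]
[(np.float64(112.3), np.float64(32.8), 49.0), (np.float64(160.1), np.float64(43.8), 52.0)]
[ 0.18957955  0.51109792 -0.45529349]
```

View pics/s6.png

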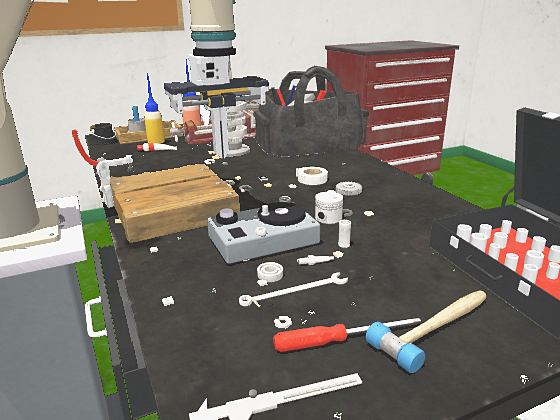

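The scene shows the post on the button side of the dial at (265,211), the button up at (227,214), all loose parts in place, and the arm clear. The wrist view reads the dial at 181°, the fourth click, so I hand it in.

```bash
python3 -c "
from bench import finish_job
print(finish_job())"
```

```text
the job is handed in; nothing more can be done
None
```

I turned the dial four clicks clockwise (post from about 84° to about 180°, read from the camera), pressed the set button fully down with about 8 N and released it, left the loose parts in place, and handed the job in; no verdict came back.

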